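# Count to the third gap and push the needle carton in

### The arm

A 6-joint arm with a two-finger parallel gripper is mounted at the origin on the work surface. World frame = base frame: x ahead of the robot, y to its left, z up, the work surface at z = 0. Lengths are in m, angles in rad, forces in N, time in s.
With the tool pointing down it reaches from about 0.275 to 0.775 m from the base axis. Payload 14.6 kg.
Tool frame: the origin (TCP) lies at the very end of the fingers, on their centre line; the grasp point (between the pads) lies 19 mm behind it (ctrl.grip_point_offset is the distance from the TCP to the grasp point, in m); z points along the fingers, y is the direction in which the jaws open and shut (so a half turn about z gives the same grasp; the last joint's range is limited). The gripper opens to 85 mm and grips with 20 to 120 N. Pads are 22 mm wide; open, the fingers measure 114 mm over their backs; the gripper's body (76 mm by 85 mm) begins 54 mm behind the grasp point. The pads swing forward as they close: fully open they stand 13 mm farther back than shut.
Start: joints at [-1.322, 0.263, -0.048, 1.259, 0, 1.415], TCP at [0.206, -0.483, 0.231] pointing down, gripper open.
Joint ranges: [-2.65, 2.65], [-0.89, 1.7], [-1.18, 1.37], [-2.13, 2.11], [-1.35, 1.29], [-3.14, 3.14]. Speed limits (rad/s): [1.89, 1.89, 2.57, 2.79, 3.14, 3.14].

### API

Orientations are given as a rotation vector (axis times angle).
In Python, from bench import ctrl, capture, current_clock, current_q, current_dq, current_effort, current_position, current_tool_rot, current_contact_force, current_ft_torque, current_grip_width gives the robot as it stands. The module is installed in compiled form; this text tells all that it offers. Calls block until the motion is done:
- ctrl.move_to(position, orientation): joint-space move of the TCP to a pose.
- ctrl.movel(position, rot=None, vel=0.15, until_force=None): straight line of the TCP; rot=None keeps the orientation; vel is the mean speed in m/s. With until_force (N) it stops when the force on the tool has changed by that much, and returns True; else False.
- ctrl.move_joints(angles): joint-space move.
- ctrl.open_jaws() and ctrl.gripper_close(f_grip=None): open the fingers fully, or close them until they stop; f_grip is the grip in N (None keeps the last).
- ctrl.hold(seconds).
- ctrl.ik(position, orientation): joint angles nearest the present ones, or None.
- capture(name): name is "scene" or "top"; returns a dict with "image" (420x560x3 uint8, red, green, blue), "mtx" (3x3 intrinsics, pixels), "k1" (the pictures are not rectified: a ray, as slopes to the right and down, at radius r is drawn at 1 + k1 r^2 times it, then the intrinsics apply), "cam_to_world" (4x4, takes a point from camera to world coordinates). Camera axes: x right, y up, looking along -z (the intrinsics and any distortion apply to the point x, -y, -z); pixel columns grow to the right and rows downward; lengths in m; the calibration is good to about 2 mm. A picture is of the moment at which its call begins. There is no depth.
A pose or a line that the arm cannot do raises ctrl.Unreachable and nothing moves.
- ctrl.finish_job(): hands the job in, once; it reports no verdict.
Readings, each from a call of its own:
- current_clock(): time.
- current_q(): joint angles.
- current_dq(): joint speeds.
- current_effort(): joint torques, N m.
- current_position(): TCP position.
- current_tool_rot(): TCP orientation.
- current_contact_force(): force on the tool from outside, world axes, zero at the start.
- current_ft_torque(): the same for the moment, N m.
- current_grip_width(): opening from 0.0 (shut) to 1.0 (fully open).
Only numpy, scipy, OpenCV 4.12 (cv2) and the standard library are available. Lean on these libraries where they do the work, as an engineer would, in place of code of your own. Each camera call takes 0.05 s, during which the arm holds its last target.

### The job

Run a fingertip along the row of springy tabs on the divider rack, starting at the end that has the thick weight block: count the gaps from that end, full or empty, flicking the first tab and then the second, and stop at the third gap without flicking the tabs beyond it. Then push the small white carton that stands in front of the rack along the table into that third gap until it is fully home against the back, and come clear. Only push it: never lift or tip the carton, and leave everything else as it is.

Things in the scene. Friction and masses are not known exactly. Their poses are not given: they have to be found in the camera images.
- rack: Fixed grey metal rack. Origin: on the table under its centre; x from the open mouths (robot side) to the back, y along the row, z up. 7 upright plates 4 mm thick, 40 mm high, at y = 150, 100, 50, 0, -50, -100, -150 mm, from x = -37.5 mm to the back stop (face at x = +37.5 mm, 40 mm high), make 6 gaps, each 46 mm clear, open at front and top, without floor. Only the 5 inner plates carry tabs.
- gap_plus (a point): Middle of the mouth of the gap at rack y = +25 mm (between the plates at 50 and 0), at table height, rack x = -37.5 mm. This is the third gap if the weight block is at the rack's +y end. Axes as the rack's.
- gap_minus (a point): Middle of the mouth of the gap at rack y = -25 mm (between the plates at 0 and -50), at table height, rack x = -37.5 mm. This is the third gap if the weight block is at the rack's -y end. Axes as the rack's.
- weight: Thick grey solid block, 34 mm along the row, 81 mm deep, 48 mm high, fixed against the outside of one end plate of the rack (centre at rack y = +170 or -170 mm, which end varies). It marks the end to count from. Origin: centre of its underside.
- foot: Flat grey foot plate, 34 x 81 mm and only 6 mm high, fixed outside the opposite end of the rack. Origin: centre of its underside.
- carton: The white carton to push, loose: 85 mm long (x), 36 wide (y), 34 high, about 0.12 kg. Origin: centre of its underside; x points roughly into the rack. It starts in front of the mouths, centre 110 to 130 mm before the rack's centre and 100 to 140 mm to one side of it, up to 0.25 rad out of line. Fully home, its centre is at rack x = -5 mm and its near end sticks out 10 mm from the mouth.
- roll: Loose roll of white tape lying flat, 52 mm across, 25 mm high, in front of the rack on the other side from the carton (the two places swap). Leave alone. Origin: centre of its underside.
- case: Grey plastic case 66 x 30 x 34 mm high, standing loose in the gap at rack y = +75 mm. Leave alone. Origin: centre of its underside.
- packet: Brown cardboard packet 66 x 34 x 26 mm high, standing loose in the gap at rack y = -125 mm. Leave alone. Origin: centre of its underside.
- bottle: Dark metal water bottle, 68 mm across, 200 mm high, left of the rack. Leave alone. Origin: centre of its underside.
- can: Bare drinks can, 60 mm across, 125 mm high, right of the rack. Leave alone. Origin: centre of its underside.
- marker: Marker pen lying on the table at the right, 130 mm long (its y), 12 mm thick. Leave alone. Origin: centre of its underside.
- tab1 (a joint): Springy tab on the plate at rack y = +100 mm: upright black flap 26 mm wide (along rack x, centred at x = +12), 3 mm thick, from 41 to 64 mm above the table, hinged at its foot along rack x. 0 = upright; bends up to 1.35 rad either way along the row (negative toward rack +y) under about 1 to 2 N at its tip and springs back.
- tab2 (a joint): Springy tab on the plate at rack y = +50 mm: upright black flap 26 mm wide (along rack x, centred at x = +12), 3 mm thick, from 41 to 64 mm above the table, hinged at its foot along rack x. 0 = upright; bends up to 1.35 rad either way along the row (negative toward rack +y) under about 1 to 2 N at its tip and springs back.
- tab3 (a joint): Springy tab on the plate at rack y = +0 mm: upright black flap 26 mm wide (along rack x, centred at x = +12), 3 mm thick, from 41 to 64 mm above the table, hinged at its foot along rack x. 0 = upright; bends up to 1.35 rad either way along the row (negative toward rack +y) under about 1 to 2 N at its tip and springs back.
- tab4 (a joint): Springy tab on the plate at rack y = -50 mm: upright black flap 26 mm wide (along rack x, centred at x = +12), 3 mm thick, from 41 to 64 mm above the table, hinged at its foot along rack x. 0 = upright; bends up to 1.35 rad either way along the row (negative toward rack +y) under about 1 to 2 N at its tip and springs back.
- tab5 (a joint): Springy tab on the plate at rack y = -100 mm: upright black flap 26 mm wide (along rack x, centred at x = +12), 3 mm thick, from 41 to 64 mm above the table, hinged at its foot along rack x. 0 = upright; bends up to 1.35 rad either way along the row (negative toward rack +y) under about 1 to 2 N at its tip and springs back.

How it is judged:
By the outcome, as a careful person would: the job done as asked, in the order asked, and still so for the second after the job is handed in, with the robot touching nothing.
It also fails if it takes over 72 s, if anything falls off the work surface, if the arm or the gripper's body presses on something with over 40 N, if the wrist force passes 120 N, or if a joint passes its speed limit or range.

## Working session

There is one attempt and no reset: what is moved stays moved. The work goes in short steps, each a Python script; the robot and the scene stay as the last script left them, time stands still between calls to the robot, and variables do not carry over. Pictures are saved under pics/ and viewed, and the job is handed in when it is done.

```bash
mkdir -p pics; cat > h.py <<'E'
import numpy as np, cv2
from bench import *
def snap(n,f):
    c=capture(n); cv2.imwrite('pics/'+f,cv2.cvtColor(c['image'],cv2.COLOR_RGB2BGR)); return c
def save(c,f): np.savez(f,**c)
def ray(c,u,v):
    K=np.array(c['mtx']);k1=float(c['k1']);M=np.array(c['cam_to_world'])
    d=cv2.undistortPoints(np.array([[[u,v]]],float),K,np.array([k1,0,0,0,0.]))[0,0]
    return M[:3,3],M[:3,:3]@np.array([d[0],-d[1],-1])
def pt(c,u,v,z):
    o,d=ray(c,u,v); return o+d*(z-o[2])/d[2]
def proj(c,p):
    K=np.array(c['mtx']);k1=float(c['k1']);M=np.array(c['cam_to_world'])
    q=M[:3,:3].T@(np.array(p)-M[:3,3]); x=q[0]/-q[2];y=-q[1]/-q[2];s=1+k1*(x*x+y*y)
    return K[0,0]*x*s+K[0,2],K[1,1]*y*s+K[1,2]
E
python3 - <<'E'
from h import *
for n in('scene','top'):
    c=snap(n,n+'0.png'); save(c,n+'0.npz'); print(n,c['mtx'],c['k1'],c['cam_to_world'])
print(current_clock(),current_grip_width(),current_position(),current_tool_rot(),ctrl.grip_point_offset)
E
```

```text
scene [[526.9142472    0.         284.94161964]
 [  0.         526.9142472  213.32435499]
 [  0.           0.           1.        ]] -0.2026608737920011 [[-0.61585007 -0.66556794  0.42160172  1.13415453]
 [ 0.78774229 -0.51079412  0.344313    0.5122692 ]
 [-0.01381202  0.5441587   0.83886861  1.25248905]
 [ 0.          0.          0.          1.        ]]
top [[410.46188661   0.         280.62332773]
 [  0.         410.46188661 204.31713515]
 [  0.           0.           1.        ]] 0.027539845335796176 [[ 0.00208737  0.99038073 -0.13835335  0.39766224]
 [-0.99991059  0.00389456  0.0127927   0.02183612]
 [ 0.01320847  0.13831427  0.99030031  1.12000068]
 [ 0.          0.          0.          1.        ]]
0.1 0.9987006668196146 [ 0.20619395 -0.48251807  0.23086026] [-3.07678869e+00 -6.29756021e-01  8.85637094e-05] 0.0187
```

View pics/scene0.png

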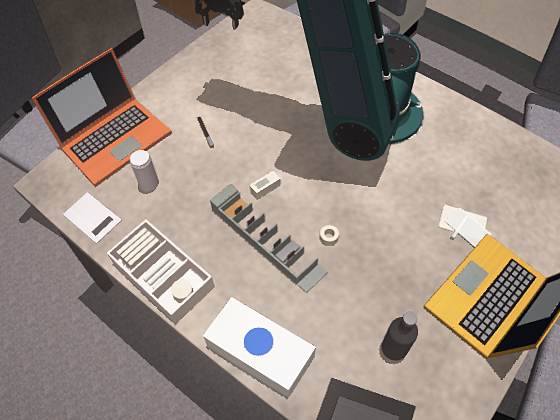

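View pics/top0.png

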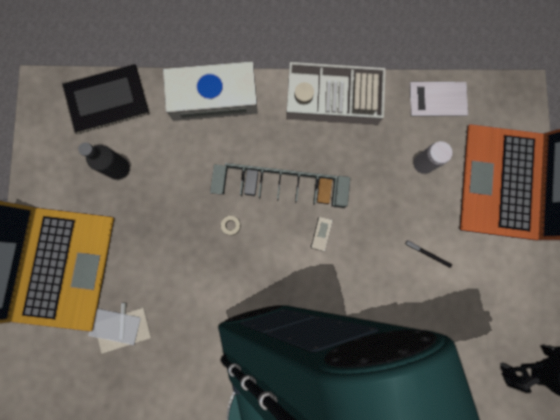

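```bash
python3 - <<'E'
import cv2
a=cv2.imread('pics/scene0.png')[165:305,195:355]; cv2.imwrite('pics/z1.png',cv2.resize(a,None,fx=5,fy=4.2857 if 0 else 5,interpolation=cv2.INTER_CUBIC)[:600])
b=cv2.imread('pics/top0.png')[150:260,200:360]; cv2.imwrite('pics/z2.png',cv2.resize(b,None,fx=5,fy=5,interpolation=cv2.INTER_CUBIC))
E
```

```text
(no output)
```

View pics/z1.png

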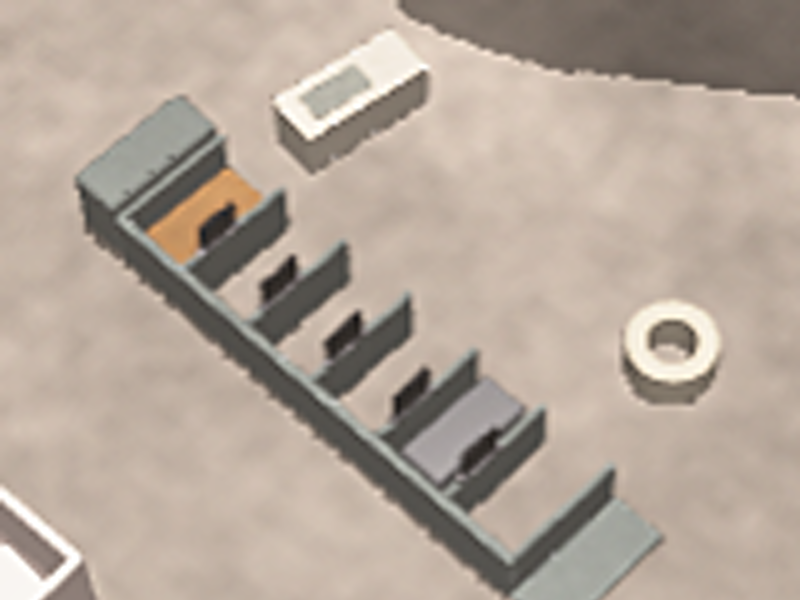

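View pics/z2.png

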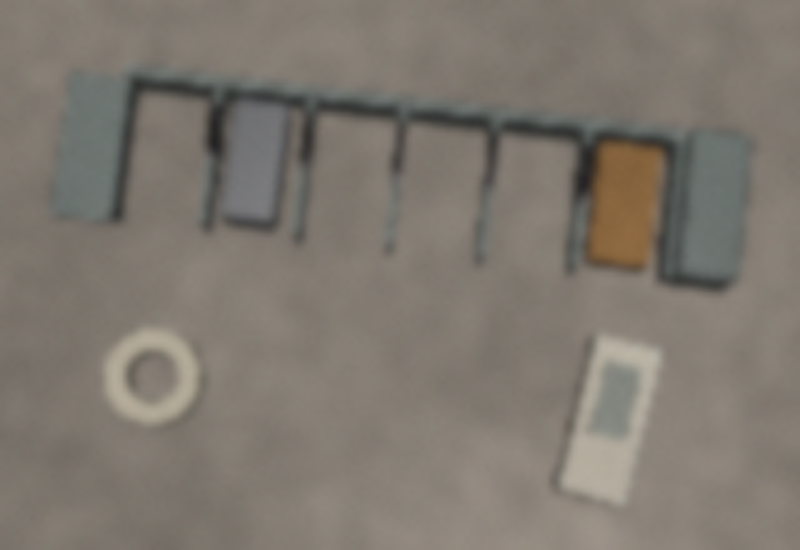

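```bash
python3 - <<'E'
from h import *
def L(f):
    d=np.load(f); return {k:d[k] for k in d}
S=L('scene0.npz');T=L('top0.npz')
ys=[-.15,-.1,-.05,0,.05,.1,.15]
sz=[(222,140),(283,193),(346,245),(408,296),(474,352),(543,411),(612,470)]
tz=[(570,272),(480,264),(389,252),(298,242),(208,230),(118,220)]
# the top list: weight side -> -100..150
ps=[pt(S,195+(x+.5)/5-.5,165+(y+.5)/5-.5,.04)[:2] for x,y in sz]
ptp=[pt(T,200+(x+.5)/5-.5,150+(y+.5)/5-.5,.04)[:2] for x,y in tz]
def fit(P,yy):
    A=np.array([[-.0375,y] for y in yy]);P=np.array(P)
    a=A-A.mean(0);p=P-P.mean(0);U,s,V=np.linalg.svd(a.T@p);R=(U@V).T
    t=P.mean(0)-R@A.mean(0); print('rack',t,np.arctan2(R[1,0],R[0,0]),'res mm',np.round(1000*(P-(A@R.T+t)),1).tolist(), 'span',np.linalg.norm(P[-1]-P[0]));return t,R
fs=fit(ps,ys); ft=fit(ptp,ys[1:])
# carton and roll by mask
import cv2
for n,C in(('S',S),('T',T)):
    im=C['image'];
    hsv=cv2.cvtColor(im,cv2.COLOR_RGB2HSV)
    rgn=np.zeros(im.shape[:2],np.uint8)
    if n=='S': rgn[165:210,245:290]=1; th=200
    else: rgn[205:260,305:345]=1; th=150
    m=((hsv[...,2]>th)&(rgn>0)).astype(np.uint8)
    cs,_=cv2.findContours(m,cv2.RETR_EXTERNAL,cv2.CHAIN_APPROX_NONE)
    c=max(cs,key=cv2.contourArea); print(n,cv2.contourArea(c))
    W=np.array([pt(C,*p[0].astype(float),.034)[:2] for p in c])
    r=cv2.minAreaRect((W*1000).astype(np.float32)); print(r, cv2.boxPoints(r).tolist())
    for nm,(t,R) in(('fs',fs),('ft',ft)): print(nm,'carton in rack',R.T@(np.array(r[0])/1000-t))
E
```

```text
rack [0.60378996 0.01349259] -0.11754584489658142 res mm [[-0.1, -0.2], [0.7, 0.8], [0.1, 0.9], [-0.7, -1.2], [-0.5, -1.0], [0.1, 0.4], [0.5, 0.4]] span 0.3006980231719409
rack [0.59729008 0.0114234 ] -0.11414589084976874 res mm [[1.1, 3.8], [-0.5, 2.0], [0.1, 0.8], [-0.4, -0.4], [0.1, -2.2], [-0.4, -4.0]] span 0.24205078451753795
S 1048.5
((478.47210693359375, -88.28250885009766), (148.6685791015625, 128.10275268554688), 37.771217346191406) [[380.48150634765625, -83.18277740478516], [458.94573974609375, -184.4432373046875], [576.4627075195312, -93.38224029541016], [497.99847412109375, 7.8782196044921875]]
fs carton in rack [-0.11251738 -0.11576948]
ft carton in rack [-0.10668843 -0.11259022]
T 400.0
((472.722412109375, -102.40512084960938), (36.02830505371094, 86.2580795288086), 75.17606353759766) [[426.4199523925781, -108.78515625], [509.8070373535156, -130.854248046875], [519.02490234375, -96.02508544921875], [435.6377868652344, -73.95599365234375]]
fs carton in rack [-0.11657117 -0.13046894]
ft carton in rack [-0.11079217 -0.1272758 ]
```

```bash
python3 - <<'E'
from h import *
def L(f):
    d=np.load(f); return {k:d[k] for k in d}
S=L('scene0.npz');T=L('top0.npz')
ys=[-.15,-.1,-.05,0,.05,.1,.15]
tz=[(570,272),(480,264),(389,252),(298,242),(208,230),(118,220)]
P=np.array([pt(T,200+(x+.5)/5-.5,150+(y+.5)/5-.5,.0)[:2] for x,y in tz])
A=np.array([[-.0375,y] for y in ys[1:]])
a=A-A.mean(0);p=P-P.mean(0);U,s,V=np.linalg.svd(a.T@p);R=(U@V).T
t=P.mean(0)-R@A.mean(0); print('rack',t,np.arctan2(R[1,0],R[0,0]),'res mm',np.round(1000*(P-(A@R.T+t)),1).tolist(), 'span',np.linalg.norm(P[-1]-P[0]))
q=[pt(S,195+(x+.5)/5-.5,165+(y+.5)/5-.5,.034)[:2] for x,y in [(272,100),(390,30),(428,70),(306,140)]]
q=np.array(q);print(q,q.mean(0),[np.linalg.norm(q[i]-q[i-1]) for i in range(4)])
d=(q[0]+q[3]-q[1]-q[2])/2; print('yaw',np.arctan2(d[1],d[0]))
# back top edge in scene: from (120,215) to (512,565)
for x,y in[(120,215),(512,565)]:
  w=pt(S,195+(x+.5)/5-.5,165+(y+.5)/5-.5,.04)[:2]; th=-.1165;R2=np.array([[np.cos(th),-np.sin(th)],[np.sin(th),np.cos(th)]]);print('back corner rack',R2.T@(w-np.array([.6038,.0135])))
# draw overlays
for n,C,t in(('S',S,(.6038,.0135)),('T',T,(.6038,.0135))):
  im=cv2.cvtColor(C['image'],cv2.COLOR_RGB2BGR); k=4
  x0,y0=(195,165) if n=='S' else (200,150)
  im=cv2.resize(im[y0:y0+145,x0:x0+165],None,fx=k,fy=k,interpolation=cv2.INTER_CUBIC)
  for y in ys:
    for pr in[((-.0375,y,.04),(.0375,y,.04)),((-.0375,y,0),(-.0375,y,.04))]:
      pp=[]
      for g in pr:
        w=R2@np.array(g[:2])+np.array(t); u,v=proj(C,(w[0],w[1],g[2])); pp.append((int((u-x0+.5)*k-.5),int((v-y0+.5)*k-.5)))
      cv2.line(im,pp[0],pp[1],(0,0,255),1)
  cv2.imwrite('pics/ov%s.png'%n,im)
E
```

```text
rack [0.60340931 0.01211584] -0.11414589084976856 res mm [[0.6, -0.6], [-0.8, -0.6], [-0.0, -0.1], [-0.3, 0.5], [0.5, 0.5], [0.1, 0.4]] span 0.25101562273262634
[[ 0.50717956 -0.13000911]
 [ 0.42670436 -0.1078492 ]
 [ 0.43607819 -0.07219859]
 [ 0.51689623 -0.0965117 ]] [ 0.47171458 -0.10164215] [np.float64(0.0348782158307564), np.float64(0.08347047620016308), np.float64(0.036862373891258814), np.float64(0.08439598759290835)]
yaw -0.2805293153507511
back corner rack [ 0.03634465 -0.15358168]
back corner rack [0.03876704 0.15127511]
```

View pics/ovS.png

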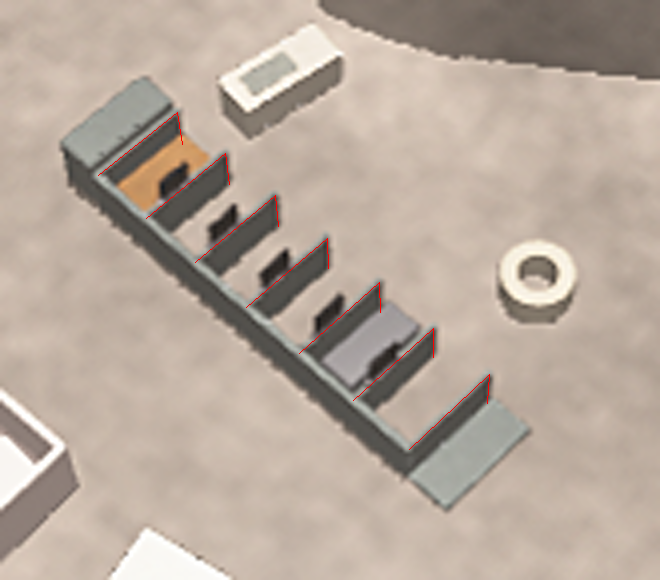

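View pics/ovT.png

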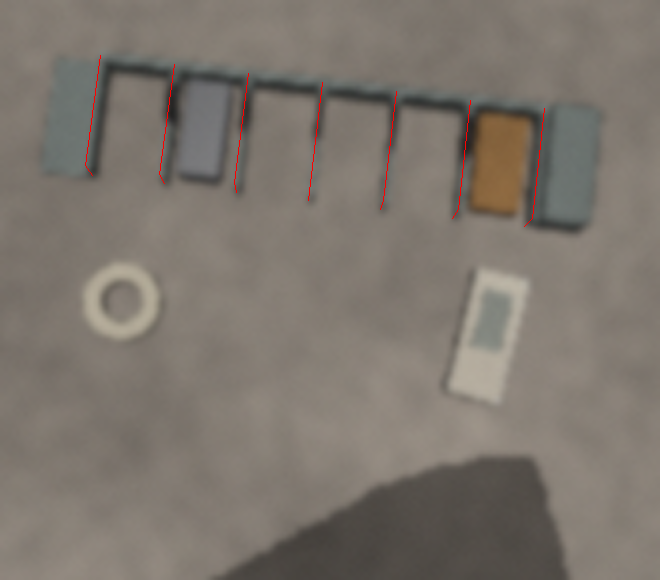

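```bash
cat >> h.py <<'E'
from scipy.spatial.transform import Rotation as Ro
TH=-.116; T0=np.array([.6036,.0128])
def W(x,y,z):
    c,s=np.cos(TH),np.sin(TH); return np.array([T0[0]+c*x-s*y,T0[1]+s*x+c*y,z])
def rackxy(p):
    c,s=np.cos(TH),np.sin(TH); d=np.array(p[:2])-T0; return np.array([c*d[0]+s*d[1],-s*d[0]+c*d[1]])
def rot(psi): return (Ro.from_euler('z',psi)*Ro.from_matrix(np.diag([1.,-1,-1]))).as_rotvec()
E
python3 - <<'E'
from h import *
for nm,p,a in [('flick0',W(.012,-.126,.12),TH),('flick1',W(.012,-.023,.054),TH),('side0',W(-.117,-.19,.01),TH-.15),('side1',W(-.117,-.054,.01),TH),('back0',W(-.185,-.025,.01),TH+np.pi/2),('back1',W(-.055,-.025,.01),TH+np.pi/2)]:
  for k in(np.pi/2,-np.pi/2,):
    q=ctrl.ik(p,rot(a+k)); print(nm,round(k,2),np.round(p,3),None if q is None else np.round(q,2))
E
```

```text
flick0 1.57 [ 0.601 -0.114  0.12 ] [-0.32  0.46 -0.05  1.06  0.    1.37]
flick0 -1.57 [ 0.601 -0.114  0.12 ] [-0.32  0.46 -0.05  1.06  0.   -1.78]
flick1 1.57 [ 0.613 -0.011  0.054] [-0.15  0.51 -0.15  0.91  0.    1.54]
flick1 -1.57 [ 0.613 -0.011  0.054] [-0.15  0.51 -0.15  0.91  0.   -1.61]
side0 1.57 [ 0.465 -0.162  0.01 ] [-0.5   0.39 -0.53  0.65  0.    1.34]
side0 -1.57 [ 0.465 -0.162  0.01 ] [-0.5   0.39 -0.53  0.65  0.   -1.81]
side1 1.57 [ 0.481 -0.027  0.01 ] [-0.23  0.38 -0.55  0.64  0.    1.46]
side1 -1.57 [ 0.481 -0.027  0.01 ] [-0.23  0.38 -0.55  0.64  0.   -1.68]
back0 1.57 [0.417 0.009 0.01 ] [-0.17  0.29 -0.71  0.58  0.   -0.06]
back0 -1.57 [0.417 0.009 0.01 ] [-0.17  0.29 -0.71  0.58  0.    3.08]
back1 1.57 [ 0.546 -0.006  0.01 ] [-0.16  0.46 -0.39  0.72  0.   -0.04]
back1 -1.57 [ 0.546 -0.006  0.01 ] [-0.16  0.46 -0.39  0.72  0.    3.1 ]
```

```bash
python3 - <<'E'
from h import *
ctrl.gripper_close(f_grip=20)
r=rot(TH+np.pi/2)
ctrl.move_to(W(.012,-.126,.16),r)
print(current_clock(),current_grip_width(),current_position(),rackxy(current_position()))
ctrl.movel(W(.012,-.126,.09),vel=.12)
snap('scene','s1.png'); snap('top','t1.png')
E
```

```text
2.8333 -0.0010043422001869543 [ 0.60076066 -0.11466829  0.16017766] [ 0.01193292 -0.12694027]
```

```bash
python3 - <<'E'
import cv2
a=cv2.imread('pics/s1.png')[150:300,180:360]; b=cv2.imread('pics/t1.png')[140:270,190:370]
cv2.imwrite('pics/z3.png',cv2.resize(a,None,fx=4,fy=4)); cv2.imwrite('pics/z4.png',cv2.resize(b,None,fx=4,fy=4))
E
```

```text
(no output)
```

View pics/z3.png

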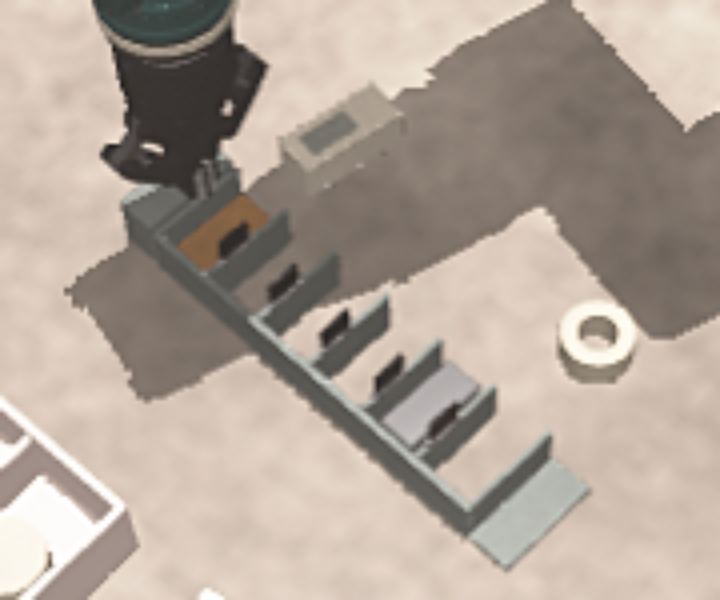

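View pics/z4.png

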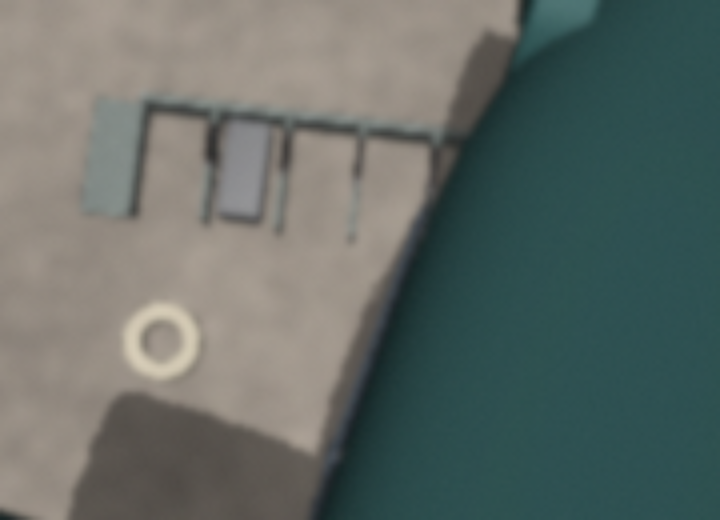

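```bash
python3 - <<'E'
from h import *
ctrl.movel(W(.012,-.126,.054),vel=.08)
print(rackxy(current_position()),current_position()[2],current_contact_force())
for y in (-.110,-.098,-.09,-.08,-.075,-.062,-.048,-.035,-.024):
    ctrl.movel(W(.012,y,.054),vel=.06)
    print(y,rackxy(current_position()).round(4),current_position()[2].round(4),np.round(current_contact_force(),2))
    if y in(-.09,-.024): snap('scene','f%d.png'%(-y*1000))
print(current_clock())
import cv2
for n in('90','24'):
  a=cv2.imread('pics/f%s.png'%n)[150:300,180:360]; cv2.imwrite('pics/zf%s.png'%n,cv2.resize(a,None,fx=4,fy=4))
E
```

```text
[ 0.01214788 -0.12600429] 0.05423512365512957 [ 0.36703     1.05568407 -0.2169415 ]
-0.11 [ 0.0121 -0.1095] 0.0542 [ 0.37 -0.08  0.82]
-0.098 [ 0.012  -0.0976] 0.0541 [ 0.74 -0.25  1.51]
-0.09 [ 0.012  -0.0896] 0.054 [-0.03  0.17  1.14]
-0.08 [ 0.012  -0.0793] 0.0541 [0.16 2.69 1.96]
-0.075 [ 0.012  -0.0747] 0.054 [-0.29  1.75  2.61]
-0.062 [ 0.0119 -0.0616] 0.0539 [-0.02 -0.47  0.48]
-0.048 [ 0.012  -0.0476] 0.0541 [ 0.03 -0.33  1.36]
-0.035 [ 0.0121 -0.0343] 0.0541 [0.41 2.   2.96]
-0.024 [ 0.012  -0.0232] 0.0541 [0.32 5.97 5.3 ]
7.4333
```

View pics/zf90.png

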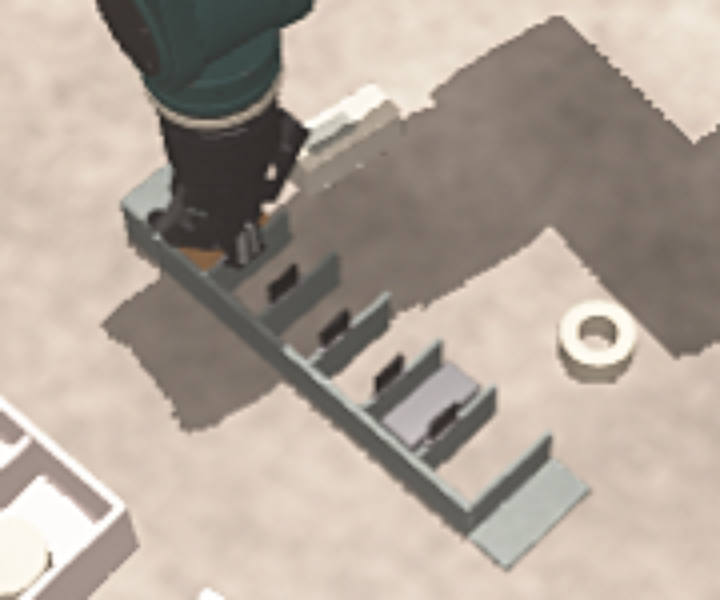

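View pics/zf24.png

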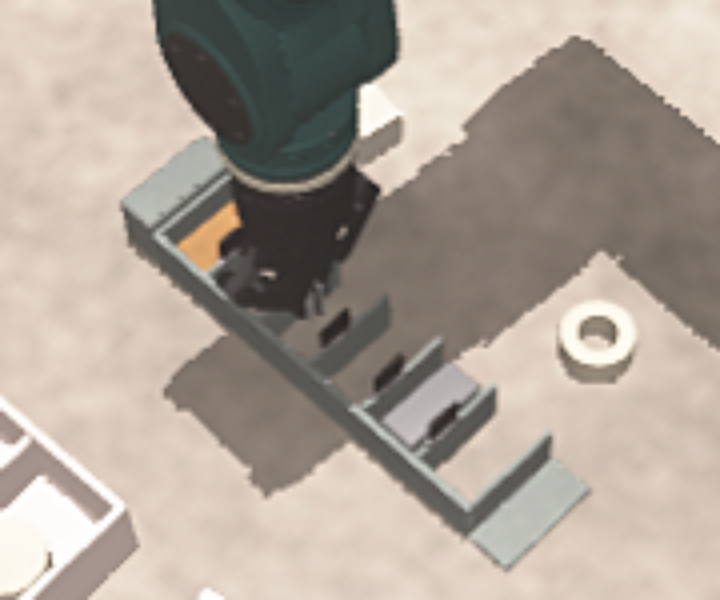

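```bash
python3 - <<'E'
from h import *
ctrl.movel(W(.012,-.024,.12),vel=.12)
print(np.round(current_contact_force(),2))
# go to side start
r=rot(TH-.15+np.pi/2)
ctrl.move_to(W(-.117,-.19,.10),r)
snap('scene','s2.png'); print(current_clock())
a=cv2.imread('pics/s2.png')[150:300,180:360]; cv2.imwrite('pics/zs2.png',cv2.resize(a,None,fx=4,fy=4))
E
```

```text
[-0.25 -0.12 -0.05]
9.0333
```

View pics/zs2.png

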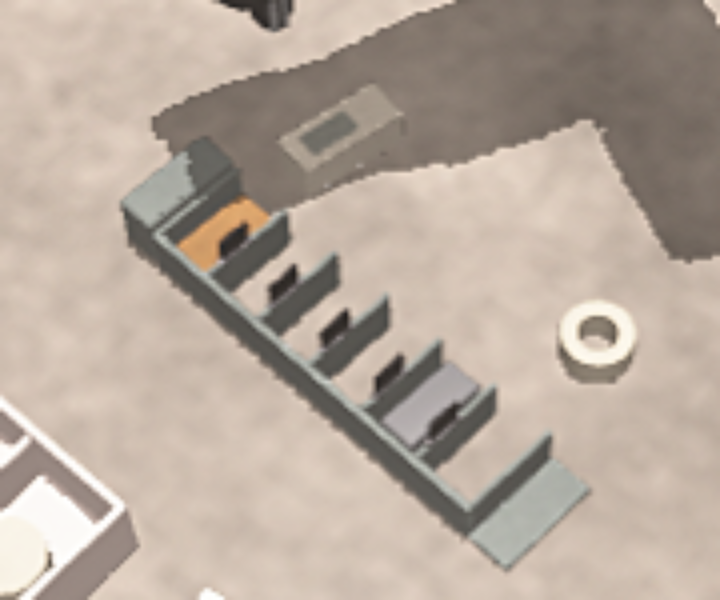

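```bash
python3 - <<'E'
from h import *
r0=rot(TH-.15+np.pi/2); r1=rot(TH+np.pi/2)
ctrl.movel(W(-.1225,-.182,.10),vel=.15)
ctrl.movel(W(-.1225,-.182,.010),vel=.1)
print(current_position(),np.round(current_contact_force(),2))
ctrl.movel(W(-.1213,-.155,.010),rot=r0,vel=.05); print(np.round(current_contact_force(),2))
for k in np.linspace(.25,1,4):
    ctrl.movel(W(-.1213+.002*k,-.155+k*.097,.010),rot=rot(TH-.15*(1-k)+np.pi/2),vel=.05)
    print(rackxy(current_position()),np.round(current_contact_force(),2))
ctrl.movel(W(-.1193,-.075,.010),vel=.1)
ctrl.movel(W(-.1193,-.085,.10),vel=.15)
ctrl.movel(W(-.20,-.18,.10),vel=.25)
save(snap('scene','s3.png'),'s3.npz'); save(snap('top','t3.png'),'t3.npz'); print(current_clock())
a=cv2.imread('pics/s3.png')[150:300,180:360]; cv2.imwrite('pics/zs3.png',cv2.resize(a,None,fx=4,fy=4,interpolation=cv2.INTER_CUBIC))
a=cv2.imread('pics/t3.png')[140:270,190:370]; cv2.imwrite('pics/zt3.png',cv2.resize(a,None,fx=4,fy=4,interpolation=cv2.INTER_CUBIC))
E
```

```text
[ 0.46119248 -0.15397792  0.01045323] [-0.38 -0.3  -0.31]
[-1.14 -0.74 -0.08]
[-0.1208191  -0.13056838] [-0.33 -0.27  0.76]
[-0.12027577 -0.10629293] [ 0.14 -0.06 -0.32]
[-0.11978257 -0.08206927] [-0.38  1.15 -0.66]
[-0.11931478 -0.05781056] [1.03 0.23 0.12]
15.375
```

View pics/zs3.png

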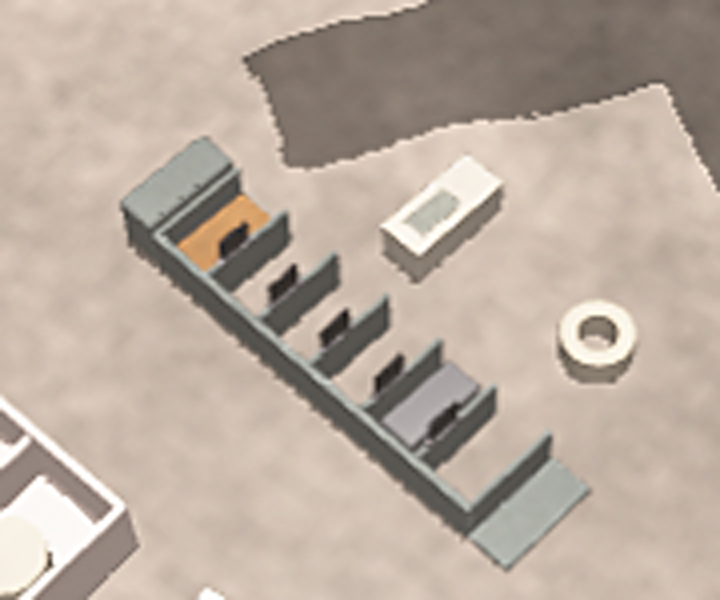

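View pics/zt3.png

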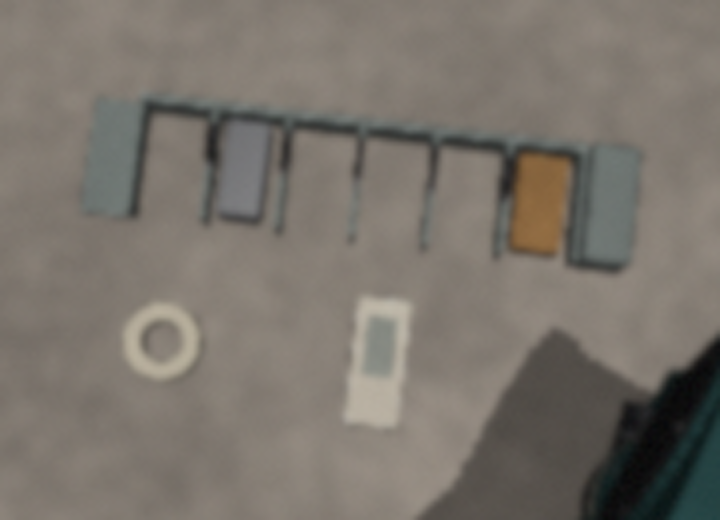

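```bash
cat >> h.py <<'E'
def carton(T,x0,x1,y0,y1,th=150):
    im=T['image']; v=im.max(2); m=np.zeros(v.shape,np.uint8); m[y0:y1,x0:x1]=(v[y0:y1,x0:x1]>th)
    c=max(cv2.findContours(m,cv2.RETR_EXTERNAL,cv2.CHAIN_APPROX_NONE)[0],key=cv2.contourArea)
    P=np.array([pt(T,*p[0].astype(float),.034)[:2] for p in c])
    r=cv2.minAreaRect((P*1000).astype(np.float32)); b=cv2.boxPoints(r)
    e=[b[1]-b[0],b[2]-b[1]]; l=max(e,key=np.linalg.norm); l=l*np.sign(l[0])
    return rackxy(np.array(r[0])/1000),np.arctan2(l[1],l[0])-TH,r[1]
E
python3 - <<'E'
from h import *
d=np.load('t3.npz');T={k:d[k] for k in d}; print(carton(T,265,300,205,255))
d=np.load('top0.npz');T={k:d[k] for k in d}; print(carton(T,305,345,205,260))
d=np.load('s3.npz');S={k:d[k] for k in d}
q=np.array([pt(S,180+(x+.5)/4-.5,150+(y+.5)/4-.5,.034)[:2] for x,y in [(381,231),(467,155),(502,186),(414,253)]])
l=(q[0]+q[3]-q[1]-q[2])/2
print(rackxy(q.mean(0)),np.arctan2(l[1],l[0])-TH,[np.linalg.norm(q[i]-q[i-1]) for i in range(4)])
E
```

```text
(array([-0.11989048, -0.02789803]), np.float32(0.014740549), (39.60211944580078, 86.03620910644531))
(array([-0.11666419, -0.12957866]), np.float32(-0.14272651), (36.02830505371094, 86.2580795288086))
[-0.12010427 -0.02874535] -0.01533910107023885 [np.float64(0.029440298976658202), np.float64(0.08832314933334116), np.float64(0.03639611170528149), np.float64(0.08323568465852008)]
```

```bash
python3 - <<'E'
from h import *
r=rot(TH+np.pi)
ctrl.move_to(W(-.192,-.028,.10),r)
ctrl.movel(W(-.192,-.028,.010),rot=r,vel=.1)
print(rackxy(current_position()),np.round(current_contact_force(),2))
print(ctrl.movel(W(-.174,-.028,.010),vel=.05,until_force=6))
print(ctrl.movel(W(-.134,-.0255,.010),vel=.05,until_force=6),rackxy(current_position()),np.round(current_contact_force(),2))
save(snap('scene','s4.png'),'s4.npz');print(current_clock())
a=cv2.imread('pics/s4.png')[150:300,180:360]; cv2.imwrite('pics/zs4.png',cv2.resize(a,None,fx=4,fy=4,interpolation=cv2.INTER_CUBIC))
E
```

```text
[-0.19171503 -0.02808234] [0.41 0.05 0.05]
False
False [-0.1342052  -0.02546415] [-1.47  0.34  0.15]
19.0333
```

View pics/zs4.png

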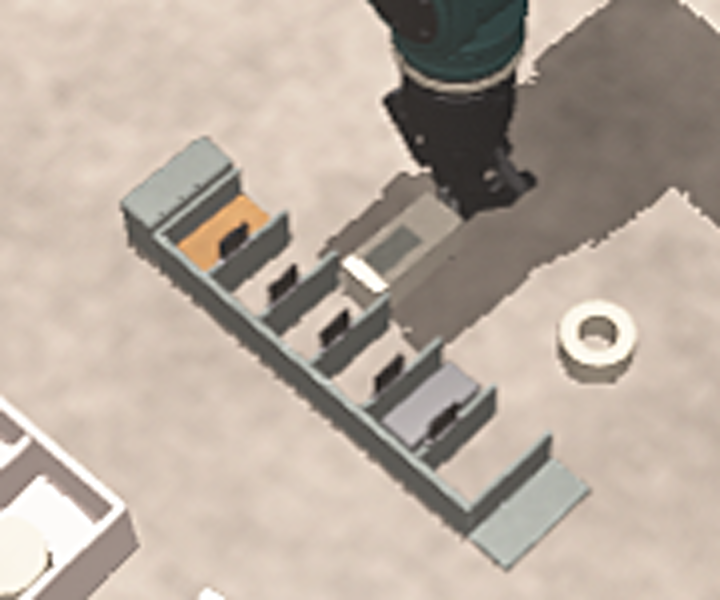

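```bash
python3 - <<'E'
from h import *
for x in(-.115,-.09,-.068):
    h=ctrl.movel(W(x,-.0255,.010),vel=.04,until_force=6); print(h,rackxy(current_position()).round(4),np.round(current_contact_force(),2))
    if h: break
if not h:
    h=ctrl.movel(W(-.053,-.0255,.010),vel=.02,until_force=6); print(h,rackxy(current_position()).round(4),np.round(current_contact_force(),2))
save(snap('scene','s5.png'),'s5.npz');print(current_clock())
a=cv2.imread('pics/s5.png')[150:300,180:360]; cv2.imwrite('pics/zs5.png',cv2.resize(a,None,fx=4,fy=4,interpolation=cv2.INTER_CUBIC))
E
```

```text
False [-0.115  -0.0255] [ 0.3   0.05 -0.03]
False [-0.0901 -0.0255] [-0.13  0.17 -0.34]
False [-0.068  -0.0255] [ 0.16  0.53 -0.27]
True [-0.0615 -0.0255] [ 0.49  0.37 -0.11]
21.65
```

View pics/zs5.png

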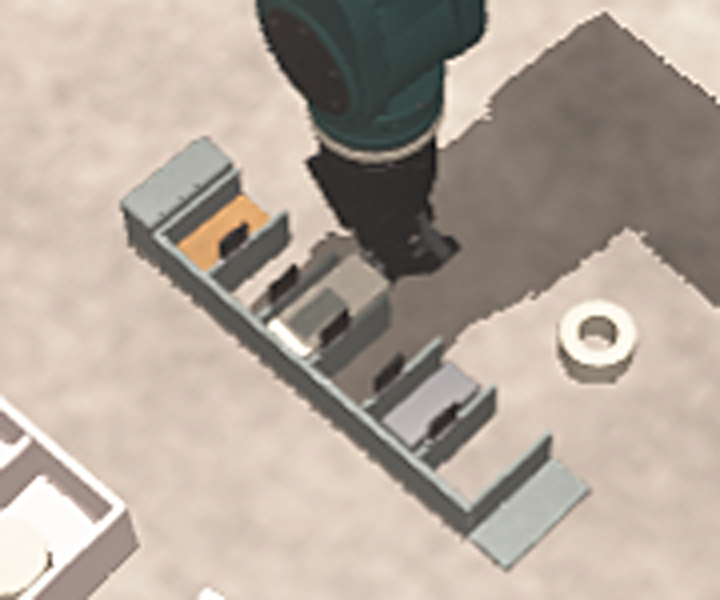

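```bash
python3 - <<'E'
from h import *
for F in(8,12):
    h=ctrl.movel(W(-.053,-.0255,.010),vel=.015,until_force=F); print(h,rackxy(current_position()).round(4),np.round(current_contact_force(),2))
ctrl.hold(.2); print(rackxy(current_position()).round(4),np.round(current_contact_force(),2),current_clock())
E
```

```text
True [-0.0615 -0.0255] [-1.84 -0.61 -0.39]
True [-0.0616 -0.0254] [-0.31  0.26 -0.15]
[-0.0617 -0.0254] [ 0.28  0.71 -0.95] 22.4083
```

```bash
python3 - <<'E'
from h import *
ctrl.movel(W(-.09,-.0255,.010),vel=.08)
ctrl.movel(W(-.12,-.0255,.12),vel=.15)
ctrl.move_to(W(-.22,-.22,.16),rot(TH+np.pi))
save(snap('scene','s6.png'),'s6.npz');c=snap('top','t6.png');save(c,'t6.npz');print(current_clock())
a=cv2.imread('pics/s6.png')[180:270,210:310]; cv2.imwrite('pics/zs6.png',cv2.resize(a,None,fx=6,fy=6,interpolation=cv2.INTER_CUBIC))
a=cv2.imread('pics/t6.png')[150:240,220:360]; cv2.imwrite('pics/zt6.png',cv2.resize(a,None,fx=5,fy=5,interpolation=cv2.INTER_CUBIC))
E
```

```text
24.8083
```

View pics/zs6.png

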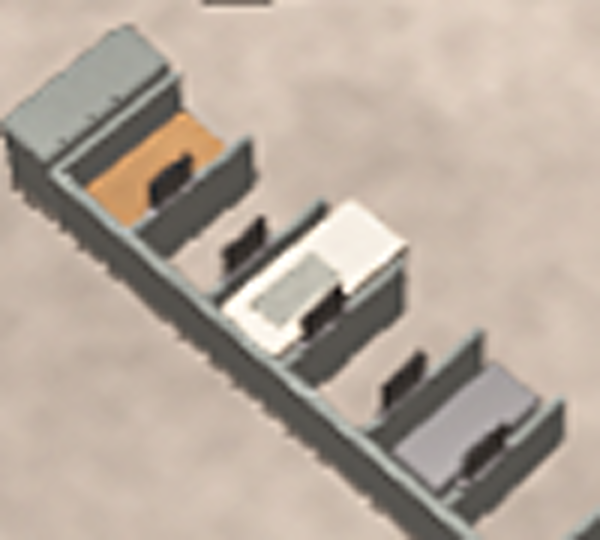

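View pics/zt6.png

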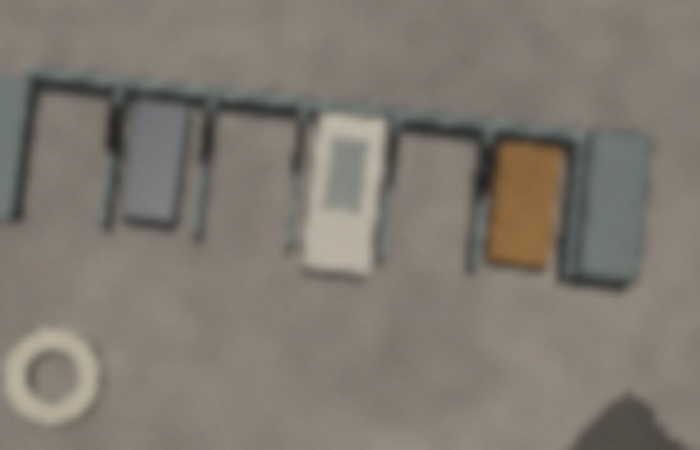

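```bash
python3 - <<'E'
from h import *
d=np.load('s6.npz');S={k:d[k] for k in d}
f=lambda x,y,z:rackxy(pt(S,210+(x+.5)/6-.5,180+(y+.5)/6-.5,z)).round(4)
print('near end',f(345,200,.034),f(409,245,.034),'far',f(222,308,.034),f(275,354,.034))
print('tips',f(250,140,.04),f(322,203,.04),f(480,334,.04),f(563,402,.04))
d=np.load('t6.npz');T={k:d[k] for k in d}; print(carton(T,275,302,168,210))
g=lambda x,y,z:rackxy(pt(T,220+(x+.5)/5-.5,150+(y+.5)/5-.5,z)).round(4)
print('near end top',g(303,269,.034),g(371,276,.034),'far',g(322,112,.034),g(386,120,.034),'stop',g(270,106,.0),g(440,128,0), 'tips',g(198,240,0),g(289,250,0),g(381,262,0),g(470,271,0))
E
```

```text
near end [-0.0478 -0.0464] [-0.0511 -0.008 ] far [ 0.0314 -0.0447] [ 0.0313 -0.0102]
tips [-0.0377 -0.0989] [-0.0368 -0.0499] [-0.0375  0.0506] [-0.0381  0.1011]
(array([-0.00707283, -0.02637525]), np.float32(-0.004726127), (35.34946823120117, 83.27896881103516))
near end top [-0.0509 -0.0098] [-0.0504 -0.0464] far [ 0.0353 -0.0099] [ 0.0351 -0.0447] stop [0.0428 0.0194] [ 0.0418 -0.0761] tips [-0.037   0.0498] [-0.0365 -0.0007] [-0.0371 -0.0519] [-0.0362 -0.1013]
```

```bash
python3 - <<'E'
from h import *
for n in'st':
    d=np.load(n+'6.npz');C={k:d[k] for k in d}
    for z in(.034,):
      print(n,[(round(x*1000),int(cv2.getRectSubPix(cv2.cvtColor(C['image'],cv2.COLOR_RGB2GRAY),(1,1),tuple(map(float,proj(C,W(x,y,z)))))[0,0])) for y in(-.015,) for x in np.arange(.024,.052,.001)])
      print(n,[(round(x*1000),int(cv2.getRectSubPix(cv2.cvtColor(C['image'],cv2.COLOR_RGB2GRAY),(1,1),tuple(map(float,proj(C,W(x,y,z)))))[0,0])) for y in(-.033,) for x in np.arange(-.06,-.04,.001)])
# repeat push, from contact baseline zero
r=rot(TH+np.pi)
ctrl.move_to(W(-.12,-.0255,.10),r)
ctrl.movel(W(-.09,-.0255,.010),rot=r,vel=.12)
ctrl.hold(.2)
print('clear',np.round(current_contact_force(),2))
h=ctrl.movel(W(-.050,-.0255,.010),vel=.02,until_force=15); print(h,rackxy(current_position()).round(4),np.round(current_contact_force(),2),current_clock())
E
```

```text
s [(24, 248), (25, 248), (26, 248), (27, 248), (28, 249), (29, 250), (30, 244), (31, 233), (32, 217), (33, 200), (34, 187), (35, 179), (36, 171), (37, 158), (38, 139), (39, 116), (40, 96), (41, 83), (42, 79), (43, 82), (44, 83), (45, 83), (46, 83), (47, 83), (48, 83), (49, 84), (50, 86), (51, 93)]
s [(-60, 195), (-59, 195), (-58, 196), (-57, 196), (-56, 195), (-55, 194), (-54, 194), (-53, 198), (-52, 206), (-51, 218), (-50, 231), (-49, 238), (-48, 242), (-47, 243), (-46, 242), (-45, 241), (-44, 241), (-43, 240), (-42, 240), (-41, 240)]
t [(24, 175), (25, 176), (26, 177), (27, 178), (28, 179), (29, 179), (30, 178), (31, 175), (32, 171), (33, 166), (34, 156), (35, 144), (36, 132), (37, 126), (38, 119), (39, 114), (40, 115), (41, 116), (42, 117), (43, 118), (44, 119), (45, 121), (46, 122), (47, 123), (48, 123), (49, 123), (50, 123), (51, 123)]
t [(-60, 124), (-59, 123), (-58, 123), (-57, 119), (-56, 115), (-55, 111), (-54, 108), (-53, 105), (-52, 107), (-51, 115), (-50, 123), (-49, 134), (-48, 146), (-47, 157), (-46, 163), (-45, 169), (-44, 174), (-43, 175), (-42, 176), (-41, 177)]
clear [-1.04  0.03 -0.21]
True [-0.0614 -0.0255] [0.45 0.29 0.02] 28.225
```

```bash
python3 - <<'E'
from h import *
ctrl.movel(W(-.09,-.0255,.010),vel=.08)
ctrl.movel(W(-.12,-.0255,.12),vel=.15)
ctrl.move_to(W(-.22,-.22,.16),rot(TH+np.pi))
snap('scene','s7.png');C=snap('top','t7.png');print(current_clock(),np.round(current_contact_force(),2))
g=cv2.cvtColor(C['image'],cv2.COLOR_RGB2GRAY)
for y,z in((-.07,.04),(.028,.04),(-.015,.034),(-.035,.034)):
  print(y,[(round(x*1000),int(cv2.getRectSubPix(g,(1,1),tuple(map(float,proj(C,W(x,y,z)))))[0,0])) for x in np.arange(.026,.05,.001)])
a=cv2.imread('pics/s7.png')[150:300,180:360]; cv2.imwrite('pics/zs7.png',cv2.resize(a,None,fx=4,fy=4,interpolation=cv2.INTER_CUBIC))
E
```

```text
30.625 [-1.05 -0.08 -0.99]
-0.07 [(26, 105), (27, 97), (28, 87), (29, 76), (30, 66), (31, 62), (32, 60), (33, 59), (34, 67), (35, 75), (36, 83), (37, 90), (38, 96), (39, 101), (40, 104), (41, 108), (42, 110), (43, 113), (44, 115), (45, 117), (46, 118), (47, 119), (48, 119), (49, 119), (50, 119)]
0.028 [(26, 102), (27, 94), (28, 83), (29, 73), (30, 66), (31, 61), (32, 57), (33, 61), (34, 68), (35, 75), (36, 85), (37, 95), (38, 103), (39, 108), (40, 114), (41, 118), (42, 120), (43, 123), (44, 125), (45, 127), (46, 128), (47, 129), (48, 130), (49, 130), (50, 131)]
-0.015 [(26, 177), (27, 178), (28, 179), (29, 179), (30, 179), (31, 176), (32, 170), (33, 165), (34, 155), (35, 143), (36, 132), (37, 125), (38, 119), (39, 114), (40, 115), (41, 116), (42, 117), (43, 118), (44, 119), (45, 120), (46, 121), (47, 122), (48, 122), (49, 123), (50, 123)]
-0.035 [(26, 178), (27, 181), (28, 182), (29, 181), (30, 181), (31, 176), (32, 170), (33, 163), (34, 152), (35, 141), (36, 131), (37, 125), (38, 119), (39, 117), (40, 117), (41, 117), (42, 118), (43, 118), (44, 118), (45, 117), (46, 117), (47, 117), (48, 117), (49, 118), (50, 118)]
```

View pics/zs7.png

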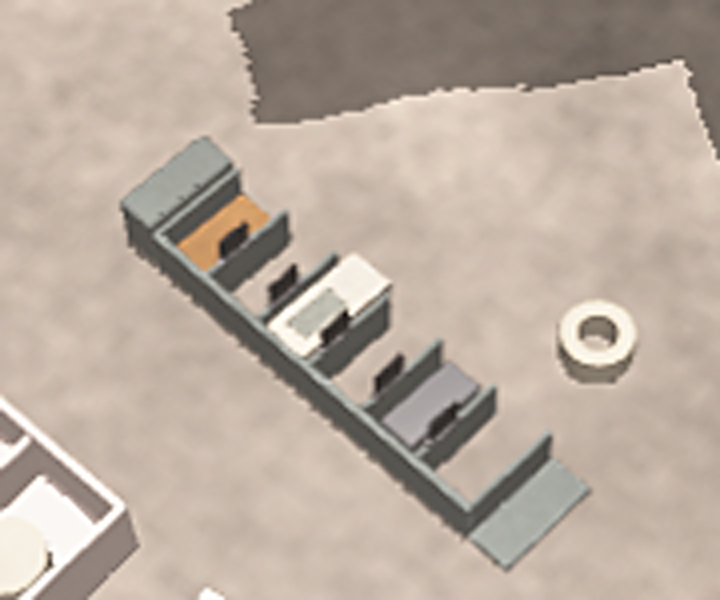

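View pics/t7.png

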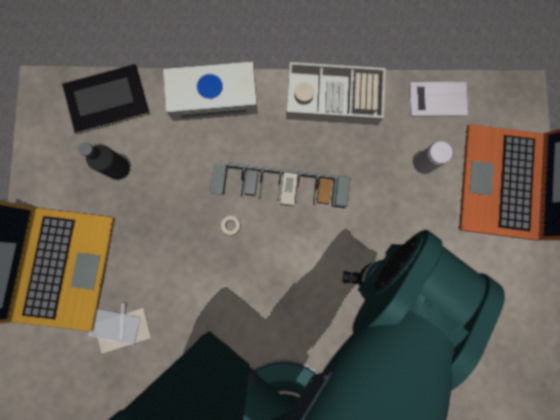

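```bash
python3 - <<'E'
from h import *
ctrl.finish_job(); print(current_clock())
E
```

```text
the job is handed in; nothing more can be done
the job is handed in; nothing more can be done
```

The job is handed in, at about 31 s on the robot's clock. The carton is home in the third gap, and the arm is clear.

**Flicking:** The weight block is at the rack's -y end, so I counted from there. I ran the closed fingertip over tab5 and then tab4, and stopped at the gap at y = -25 mm. Tab4 was still bent when I stopped, so it sprang back as I lifted the finger off it. Tabs 1 to 3 were not touched, and all five stood upright afterwards.

**Pushing:** I pushed the carton sideways along the table and straightened it, then pushed it into the gap at y = -25 mm until it hit a hard stop. Three more pushes, at limits of 8, 12 and 15 N, moved it no further.

**Last checks:**
- **Sideways position:** the carton sits at rack y of about -26 mm, square to the gap to within 0.01 rad.
- **Depth (the one disagreement):** the carton's centre came out near x = -7 mm, and its near end between -48 and -51 mm, against -5 and -47.5 mm expected. I put this down to the 1–2 mm error in my rack position. In the top view there is no dark gap between carton and back stop, and both their edges show at about x = 35.5 mm.
- **Everything else:** in the last pictures nothing else looked moved.

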